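Sweep the leftover nuts into the drop slot of the machine bed

ROBOT

A 6-joint arm with a two-finger parallel gripper is mounted at the origin on the work surface. World frame = base frame: x ahead of the robot, y to its left, z up, the work surface at z = 0. Lengths are in m, angles in rad, forces in N, time in s.
With the tool pointing down it reaches from about 0.225 to 0.875 m from the base axis. Payload 3.4 kg.
Tool frame: the origin (TCP) lies at the very end of the fingers, on their centre line; the grasp point (between the pads) lies 19 mm behind it; x points along the fingers, y is the direction in which the jaws open and shut, and the axes are right-handed (so a half turn about x gives the same grasp; the last joint's range is limited). The gripper opens to 85 mm and grips with 20 to 120 N. Pads are 22 mm wide; open, the fingers measure 114 mm over their backs; the gripper's body (76 mm by 85 mm) begins 54 mm behind the grasp point. The pads swing forward as they close: fully open they stand 13 mm farther back than shut.
Start: joints at [-1.429, 0.276, 1.505, -0, 1.361, -0.121], TCP at [0.149, -0.555, 0.231] pointing down, gripper open.
Joint ranges: [-2.89, 2.89], [-0.75, 2.08], [0.22, 2.7], [-1.18, 4.32], [0.11, 2.71], [-2.7, 2.7]. Speed limits (rad/s): [2.57, 2.57, 3.14, 3.14, 3.14, 3.14].

INTERFACE

Orientations are given as a unit quaternion [w, x, y, z].
In Python, from rig import manip gives the robot as it stands. The module is installed in compiled form; this text tells all that it offers.
- The arm moves only by the tool play_rows, never from a script. Its argument "plan" is a list that holds one entry, the list of rows, each a list of 5 numbers: the closure, from 0 (fully open) to 1 (shut), then the shift along the tool's x, y, z in m, then the turn about the tool's x in degrees. A call has 1 to 12 rows; each row is the pose to reach, as a shift and turn from the pose measured when the call began, along the tool's axes at that moment; what a row does not reach only later rows make up. A row lasts 1/10 s, in which the tool goes at most 50 mm and 8.59 degrees, less where a joint would pass 70% of its speed; a pose out of reach is approached as far as the arm can. A call with a gripper value outside its range is refused whole. The fingers move at their own pace and stop on an object; "grip_force" is the grip in N (left out, the last holds). Time passes only in rows, so rows that repeat a pose let the fingers close. It gives the time, the measured TCP pose, the force and the opening at its end, in the units of the state.
- manip.get_state(): the state, without advancing time (a new reading comes with each control period).
- manip.get_image(name): name is "scene" or "top" or "wrist"; returns (picture, depth): 400x640x3 uint8, red, green, blue; 400x640 float32, m along the optical axis (not along the pixel's ray), 0 where there is no reading.
- manip.camera_params(name): a dict with "intrinsics" (3x3 intrinsics, pixels), "R" (3x3) and "t" (3): a world point X has camera coordinates R X + t; the wrist camera has in their place "mount" (4x4, takes a point from camera to tool coordinates, whose origin is the TCP and whose axes are the tool frame's). Camera axes: x right, y down, z forward; pixel columns grow to the right and rows downward; lengths in m; the calibration is good to about 2 mm. A picture is of the moment at which its call begins: read the wrist's pose just before it. camera_params takes no time and is no camera call.
- manip.sign_off(): hands the job in, once; it reports no verdict.
The state is a dict: "clock": time; "qpos": joint angles; "qd": joint speeds; "effort": joint torques, N m; "position": TCP position; "ee_rot": TCP orientation; "contact_force": force on the tool from outside, world axes, zero at the start; "moment": the same for the moment, N m; "width": finger opening in m.
Only numpy, scipy, OpenCV 4.12 (cv2) and the standard library are available. Lean on these libraries where they do the work, as an engineer would, in place of code of your own. Each camera call takes 0.05 s, during which the arm holds its last target.

TASK

Clear up after servicing: with closed fingertips, sweep the three loose hexagon nuts along the machine bed and over the edge of the long drop slot in its middle, so that all three lie down inside the slot. Push them only, do not pick them up or push them off the outside of the bed. Leave everything else, the round collar, the cap screw and the roller on the bed and the things beside it, standing where it is.

Things in the scene. Friction and masses are not known exactly. Their poses are not given: they have to be found in the camera images.
- bed: Fixed white machine bed, bare aluminium top, 300 mm (x) by 460 mm (y), 60 mm high. Origin: centre of its underside; x, y along its sides, z up. Six things stand on top, three in a row on each side of the slot: x about -68, 0, +68 mm, y about +120 or -120 mm, each up to 6 mm off in x and 25 mm in y; the way from each to the slot is free. Guide strips 18 mm high along the far edge, x = 138 mm.
- slot (a point): Centre of the drop slot's mouth, level with the bed top, 60 mm straight above the bed's origin; axes as the bed's. The slot is 240 mm long along x and 70 mm wide along y (edges at y = +35 and -35 mm), with straight walls, 56 mm deep to its grey floor.
- nut_a_mid (a point): Loose steel hexagon nut, 30 mm across flats, 35 mm across corners, 16 mm high, about 60 g, lying flat on the bed (any yaw), with a 17 mm hole. All three nuts are alike. This point is its centre, half-way up, 8 mm above the bed top.
- nut_b_mid (a point): Loose steel hexagon nut, 30 mm across flats, 35 mm across corners, 16 mm high, about 60 g, lying flat on the bed (any yaw), with a 17 mm hole. All three nuts are alike. This point is its centre, half-way up, 8 mm above the bed top.
- nut_c_mid (a point): Loose steel hexagon nut, 30 mm across flats, 35 mm across corners, 16 mm high, about 60 g, lying flat on the bed (any yaw), with a 17 mm hole. All three nuts are alike. This point is its centre, half-way up, 8 mm above the bed top.
- collar_mid (a point): Round steel shaft collar lying flat on the bed, 46 mm outside diameter, 28 mm bore, 16 mm high. Point: its centre, half-way up. Must stay where it is. It may be found in any of the six places on the bed, on either side of the slot.
- screw_mid (a point): Steel cap screw standing on its head on the bed: head 30 mm diameter, 20 mm high, below; shank 16 mm diameter above; 50 mm high in all. Point: on its axis, 25 mm above the bed top. Must stay where it is. It may be found in any of the six places on the bed, on either side of the slot.
- roller_mid (a point): Plain steel roller standing on end on the bed, 34 mm diameter, 40 mm high. Point: its centre, half-way up. Must stay where it is. It may be found in any of the six places on the bed, on either side of the slot.
- oil_mid (a point): White oil bottle, 54 mm diameter, 130 mm high, standing on the table to the right (-y) of the bed. Point: half-way up. Must stay where it is.
- wrench_grip (a point): Steel wrench lying on the table to the right (-y) of the bed. Point: on its handle. Must stay where it is.
- cup_mid (a point): Grey cup, 72 mm diameter at the rim, 60 mm high, standing on the table to the left (+y) of the bed. Point: half-way up. Must stay where it is.
Mind the look-alikes: they are no part of the job. There is more than one size of the part that bears cup_mid; the job needs the largest.

How it is judged:
By the outcome, as a careful person would: the job done as asked, in the order asked, and still so for the second after the job is handed in, with the robot touching nothing.
It also fails if it takes over 48 s, if anything falls off the work surface, if the arm or the gripper's body presses on something with over 40 N, if the wrist force passes 120 N, or if a joint passes its speed limit or range.

## Working session

There is one attempt and no reset: what is moved stays moved. The work goes in short steps, Python scripts to look and compute and a tool call to move; the robot and the scene stay as the last step left them, time stands still between calls to the robot, and variables do not carry over. Pictures are saved under pics/ and viewed, and the job is handed in when it is done.

Besides the shell and the picture viewer there is one more tool, called after "Emit:" by a JSON object that holds its "api" and its "payload", one argument or row to a line. play_rows: Moves the arm, as the interface text tells. Its arguments: {"type":"object","properties":{"plan":{"type":"array","items":{"type":"array","items":{"type":"array","items":{"type":"number"}}}},"grip_force":{"type":"number"}},"required":["plan"]}

```bash
mkdir -p pics; cat > h.py <<'E'
import numpy as np, cv2
from rig import manip
def shot(n,f):
    im,d=manip.get_image(n); cv2.imwrite('pics/%s.png'%f,im[:,:,::-1]); np.savez('pics/%s.npz'%f,im=im,d=d); return im,d
def world(n,u,v,d):
    p=manip.camera_params(n);K=p['intrinsics'];c=np.linalg.inv(K)@np.array([u,v,1])*d
    return np.array(p['R']).T@(c-np.array(p['t']))
def ray(n,u,v,z):
    p=manip.camera_params(n);K=np.array(p['intrinsics']);R=np.array(p['R']);t=np.array(p['t'])
    o=-R.T@t; r=R.T@np.linalg.inv(K)@np.array([u,v,1]); return o+r*(z-o[2])/r[2]
E
python3 - <<'E'
from h import *
s=manip.get_state();print(s)
shot('top','top1');shot('scene','scene1')
for n in('top','scene'):print(manip.camera_params(n))
E
```

```text
{'clock': 0.0, 'qpos': array([-1.42899516e+00,  2.76594833e-01,  1.50613407e+00, -1.81244434e-05,
        1.36069068e+00, -1.21013902e-01]), 'qd': array([ 0.00133687,  0.00113183,  0.00033579,  0.000243  , -0.00053613,
        0.00168883]), 'effort': array([ 1.15931230e-04, -4.16768146e+01, -2.45807004e+01, -2.96286116e-04,
        1.10267865e-02,  3.26502239e-07]), 'position': array([ 0.14929081, -0.55473591,  0.23043943]), 'ee_rot': array([-0.09200745, -0.70099698, -0.09329908,  0.70102293]), 'contact_force': array([-0.30578377,  0.55036808, -0.01599892]), 'moment': array([0.01183471, 0.01250273, 0.01210154]), 'width': 0.08523943768188866}
{'intrinsics': array([[432.9335282 ,   0.        , 317.82072578],
       [  0.        , 432.9335282 , 206.63790117],
       [  0.        ,   0.        ,   1.        ]]), 'R': array([[ 0.00245735, -0.99969392, -0.02461745],
       [-0.99873696, -0.0012181 , -0.0502295 ],
       [ 0.05018414,  0.02470978, -0.99843426]]), 't': array([0.00711071, 0.57379461, 1.24084258])}
{'intrinsics': array([[455.03454033,   0.        , 316.1943387 ],
       [  0.        , 455.03454033, 202.20398224],
       [  0.        ,   0.        ,   1.        ]]), 'R': array([[ 0.58883517,  0.80819368, -0.00980377],
       [ 0.62237375, -0.46112231, -0.63246907],
       [-0.51567824,  0.36631842, -0.77452357]]), 't': array([-0.31387666, -0.3036978 ,  1.5033823 ])}
```

View pics/top1.png

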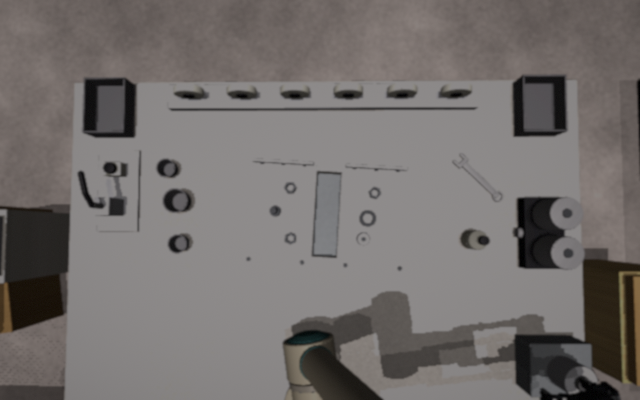

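View pics/scene1.png

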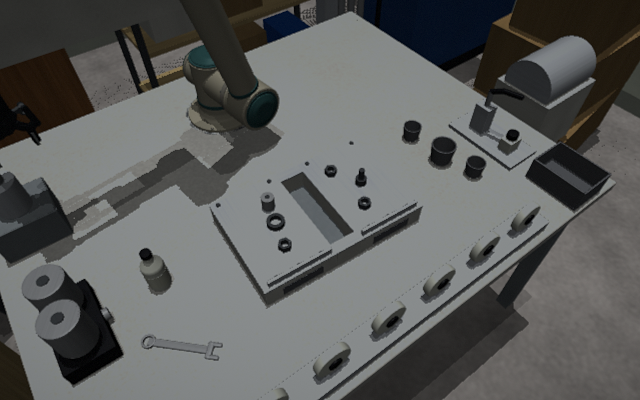

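```bash
python3 - <<'E'
from h import *
a=np.load('pics/top1.npz');im=a['im'];d=a['d']
c=im[150:275,240:415,::-1];cv2.imwrite('pics/crop1.png',cv2.resize(c,None,fx=4.5,fy=4.5,interpolation=cv2.INTER_CUBIC))
b=np.load('pics/scene1.npz')['im'][150:275,200:430,::-1];cv2.imwrite('pics/crop2.png',cv2.resize(b,None,fx=3.4,fy=3.4,interpolation=cv2.INTER_CUBIC))
for u,v in((291,188),(275,211),(291,238),(375,193),(368,218),(363,239),(320,200),(340,250)):
    print(u,v,d[v,u],world('top',u,v,d[v,u]))
# slot by depth
H=np.zeros(d.shape)
vv,uu=np.mgrid[0:400,0:640]
p=manip.camera_params('top');K=p['intrinsics'];R=p['R'];t=p['t']
C=np.stack([(uu-K[0,2])/K[0,0]*d,(vv-K[1,2])/K[1,1]*d,d],-1)
W=(C-t)@R
np.save('pics/W.npy',W)
m=np.zeros((400,640),np.uint8);m[160:270,300:350]=(W[160:270,300:350,2]<0.03)
print(m.sum());cs,_=cv2.findContours(m,0,2);cs=max(cs,key=cv2.contourArea)
r=cv2.minAreaRect(cs);bx=cv2.boxPoints(r);print(r,[ray('top',*q,0.06).round(4) for q in bx])
E
```

```text
291 188 1.2165842 [0.62395793 0.08261756 0.05770298]
275 211 1.1615546 [0.55710242 0.12068627 0.1104007 ]
291 238 1.2082789 [0.48381601 0.08172756 0.05895535]
375 193 1.210492 [ 0.61000588 -0.15272166  0.05727915]
368 218 1.2071023 [ 0.54006327 -0.13293152  0.05764845]
363 239 1.1645083 [ 0.48258236 -0.11567117  0.09784721]
320 200 1.2725205 [ 0.594144    0.00221042 -0.00180957]
340 250 1.2049261 [ 0.45087014 -0.05493674  0.05727518]
2171
((325.9327697753906, 214.1431121826172), (24.545806884765625, 83.79632568359375), 3.3664605617523193) [array([0.4362, 0.0251, 0.06  ]), array([0.6699, 0.012 , 0.06  ]), array([ 0.6658, -0.0567,  0.06  ]), array([ 0.4325, -0.043 ,  0.06  ])]
```

View pics/crop1.png

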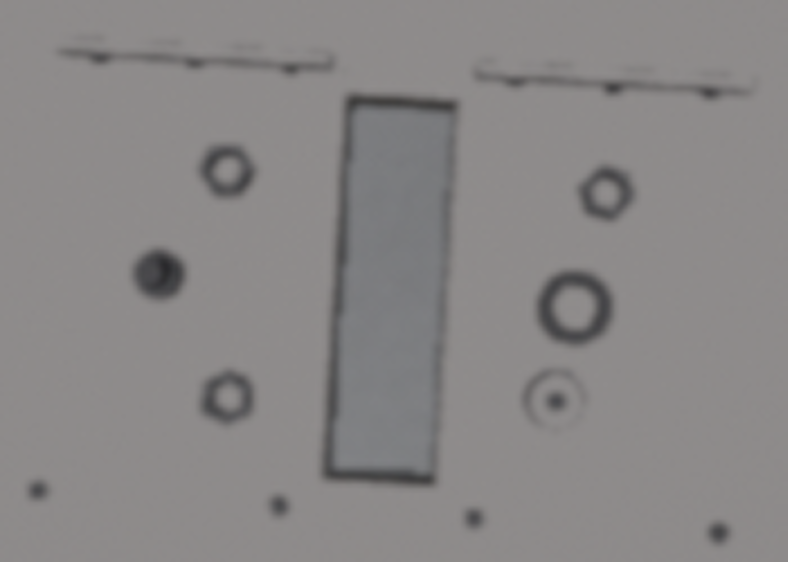

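View pics/crop2.png

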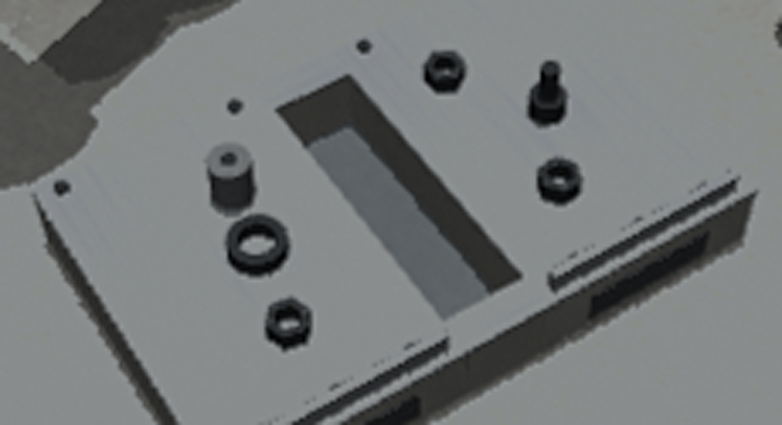

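```bash
cat >> h.py <<'E'
from scipy.spatial.transform import Rotation as Ro
def tool():
    s=manip.get_state();q=s['ee_rot'];return s,s['position'],Ro.from_quat([q[1],q[2],q[3],q[0]]).as_matrix()
def shift(tgt):
    s,p,R=tool(); return (R.T@(np.array(tgt)-p)).round(4)
E
python3 - <<'E'
from h import *
a=np.load('pics/top1.npz');g=cv2.cvtColor(a['im'],cv2.COLOR_RGB2GRAY)
cx,cy=0.551,-0.0157;th=np.deg2rad(-3.2)
B=np.array([[np.cos(th),np.sin(th)],[-np.sin(th),np.cos(th)]])
for n,(u,v) in dict(Lfar=(291,188),Lnear=(291,238),Rfar=(375,193),screw=(275,211),collar=(368,218),roller=(363,239)).items():
    w=g[v-12:v+13,u-12:u+13];m=(w<np.median(w)-18).astype(np.uint8)
    ys,xs=np.nonzero(m); (c,r)=cv2.minEnclosingCircle(np.stack([xs,ys],1).astype(np.float32))
    c=np.array(c)+[u-12,v-12]
    P=ray('top',*c,0.076 if n[0] in'LRc' else .08); print(n,c.round(1),'diam mm',2*(r+.5)/432.9*1170,P.round(4),'bed',(B@(P[:2]-[cx,cy])).round(4))
s,p,R=tool();print(R.round(3))
print('yaw tool y',np.rad2deg(np.arctan2(R[1,1],R[0,1])))
W=np.load('pics/W.npy');print('bed z',np.median(W[200:240,305:312,2]),np.median(W[200:240,348:356,2]))
E
```

```text
Lfar [290.  187.5] diam mm 36.56801275304846 [0.6236 0.0838 0.076 ] bed [0.067  0.1034]
Lnear [289.8 238. ] diam mm 38.08749173138593 [0.4842 0.0835 0.076 ] bed [-0.0722  0.0953]
Rfar [374.2 192.2] diam mm 37.353946067191465 [ 0.6106 -0.1485  0.076 ] bed [ 0.0669 -0.1293]
screw [275.  210.5] diam mm 36.13383061177022 [0.5597 0.1245 0.08  ] bed [0.0009 0.1404]
collar [367.2 218. ] diam mm 50.356303034601986 [ 0.5397 -0.1292  0.076 ] bed [-0.005  -0.1139]
roller [361.2 236.8] diam mm 35.75096130371094 [ 0.4881 -0.1122  0.08  ] bed [-0.0574 -0.0999]
[[-0.     0.26  -0.966]
 [ 0.002 -0.966 -0.26 ]
 [-1.    -0.002 -0.   ]]
yaw tool y -74.94410471600008
bed z 0.060045615885651785 0.060065014415975004
```

```bash
cat >> h.py <<'E'
def bed(x,y,z):
    th=np.deg2rad(-3.2);return [0.551+np.cos(th)*x-np.sin(th)*y,-0.0157+np.sin(th)*x+np.cos(th)*y,z]
def turn():
    s,p,R=tool(); return (np.degrees(np.arctan2(R[1,1],R[0,1]))+93.2)
E
python3 - <<'E'
from h import *
print(shift(bed(.067,-.182,.2)),turn())
E
```

```text
[ 0.031  -0.2223 -0.5345] 18.25589528399992
```

Emit:
{"api": "play_rows", "payload": {
  "plan": [
    [[1, 0, -0.02, -0.045, 3], [1, 0, -0.04, -0.09, 6], [1, 0, -0.06, -0.135, 9], [1, 0, -0.08, -0.18, 12], [1, 0, -0.1, -0.225, 15], [1, 0, -0.12, -0.27, 18.2], [1, 0, -0.14, -0.315, 18.2], [1, 0, -0.155, -0.36, 18.2], [1, 0, -0.175, -0.405, 18.2], [1, 0, -0.195, -0.45, 18.2], [1, 0, -0.21, -0.495, 18.2], [1, 0.01, -0.222, -0.534, 18.2]]
  ],
  "grip_force": 30
}}

```text
clock: 1.3
position: [0.6097, -0.1999, 0.2218]
ee_rot: [-0.019, 0.708, -0.019, -0.706]
contact_force: [0.1, -1.3, -0.0]
width: 0.0001
```

Emit:
{"api": "play_rows", "payload": {
  "plan": [
    [[1, 0, 0, 0, 0], [1, 0, 0, 0, 0]]
  ]
}}

```text
clock: 1.5
position: [0.6097, -0.199, 0.2207]
ee_rot: [0.019, -0.707, 0.018, 0.707]
contact_force: [0.4, 0.1, -0.3]
width: -0.0002
```

```bash
python3 - <<'E'
from h import *
s=manip.get_state();print(s['clock'],s['position'],s['width'],s['contact_force'])
print(shift(bed(.067,-.182,.067)),turn())
shot('wrist','w1');shot('scene','s2');
E
```

```text
1.5 [ 0.60973222 -0.19903897  0.22067895] -0.0002010802978663614 [ 0.36673303  0.10402    -0.32658521]
[0.1537 0.0024 0.0018] 0.25451862707608086
```

View pics/w1.png

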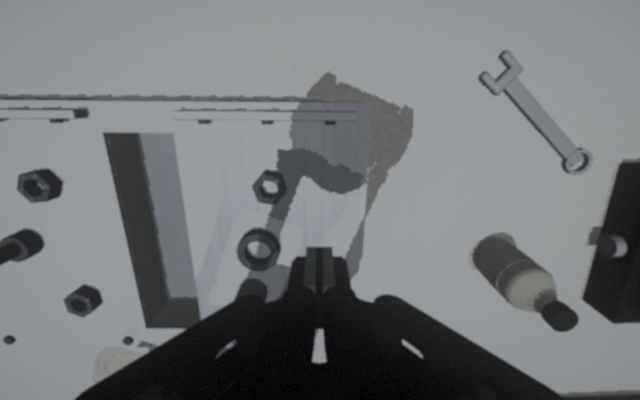

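View pics/s2.png

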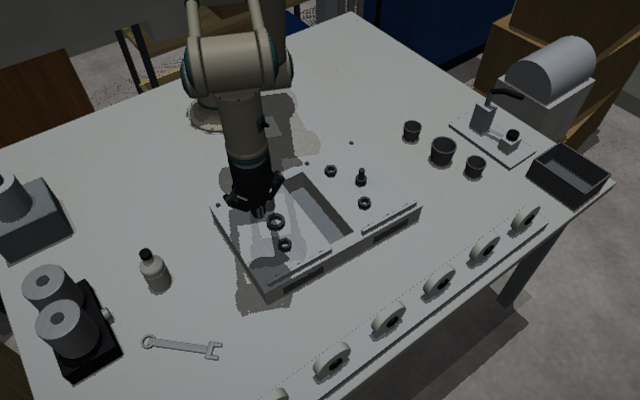

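Emit:
{"api": "play_rows", "payload": {
  "plan": [
    [[1, 0.04, 0.002, 0.002, 0.2], [1, 0.08, 0.002, 0.002, 0.2], [1, 0.11, 0.002, 0.002, 0.2], [1, 0.135, 0.002, 0.002, 0.2], [1, 0.148, 0.002, 0.002, 0.2], [1, 0.153, 0.002, 0.002, 0.2], [1, 0.153, 0.002, 0.002, 0.2], [1, 0.153, 0.002, 0.002, 0.2]]
  ]
}}

```text
clock: 2.4
position: [0.6075, -0.203, 0.0702]
ee_rot: [-0.02, 0.708, -0.021, -0.706]
contact_force: [0.2, 0.8, 1.2]
width: 0.0001
```

```bash
python3 - <<'E'
from h import *
s=manip.get_state();print(s['clock'],s['position'],s['contact_force'])
print(shift(bed(.067,-.03,.067)),turn())
shot('wrist','w2');shot('top','t2')
E
```

```text
2.4 [ 0.60753683 -0.20301851  0.07017881] [0.17253844 0.79506016 1.15751054]
[ 0.0031 -0.1539  0.0002] -0.1197202653870022
```

View pics/w2.png

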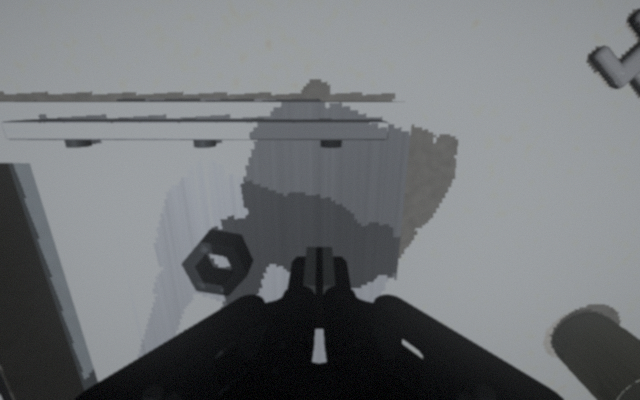

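```bash
cat >> h.py <<'E'
def wpt(f,u,v,z=None):
    # needs current pose unchanged; ray to plane z
    p=manip.camera_params('wrist');K=np.array(p['intrinsics']);M=np.array(p['mount']);s,P,R=tool()
    c=np.linalg.inv(K)@np.array([u,v,1]);o=R@M[:3,3]+P;r=R@(M[:3,:3]@c);X=o+r*(z-o[2])/r[2]
    th=np.deg2rad(-3.2);B=np.array([[np.cos(th),np.sin(th)],[-np.sin(th),np.cos(th)]])
    return X.round(4),(B@(X[:2]-[.551,-.0157])).round(4)
E
python3 - <<'E'
from h import *
for q in((183,262),(252,262),(218,227),(218,262)):print(wpt(0,*q,z=.076))
p=manip.camera_params('wrist');print(wpt(0,0,163,.06),wpt(0,387,130,.078))
E
```

```text
(array([ 0.615 , -0.1333,  0.076 ]), array([ 0.0705, -0.1138]))
(array([ 0.6129, -0.1688,  0.076 ]), array([ 0.0704, -0.1494]))
(array([ 0.6334, -0.1545,  0.076 ]), array([ 0.09 , -0.134]))
(array([ 0.6139, -0.1513,  0.076 ]), array([ 0.0704, -0.1319]))
(array([ 0.6688, -0.0424,  0.06  ]), array([ 0.1191, -0.0201])) (array([ 0.6757, -0.2368,  0.078 ]), array([ 0.1369, -0.2138]))
```

Emit:
{"api": "play_rows", "payload": {
  "plan": [
    [[1, 0.002, -0.008, -0.002, 0], [1, 0.002, -0.018, -0.002, 0], [1, 0.002, -0.029, -0.002, 0], [1, 0.002, -0.041, -0.002, 0], [1, 0.002, -0.053, -0.002, 0], [1, 0.002, -0.065, -0.002, 0], [1, 0.002, -0.077, -0.002, 0], [1, 0.002, -0.089, -0.002, 0]]
  ]
}}

```text
clock: 3.3
position: [0.6149, -0.113, 0.0682]
ee_rot: [-0.02, 0.708, -0.021, -0.706]
contact_force: [1.2, -0.5, 0.3]
width: 0.0001
```

```bash
python3 - <<'E'
from h import *
s=manip.get_state();print(s['clock'],s['position'],s['contact_force'])
print(shift(bed(.069,-.03,.067)),turn())
shot('wrist','w3')
E
```

```text
3.3 [ 0.61487937 -0.11296949  0.06824856] [ 1.15447569 -0.53276153  0.34763272]
[ 0.0012 -0.0636  0.0003] -0.08286171115226182
```

View pics/w3.png

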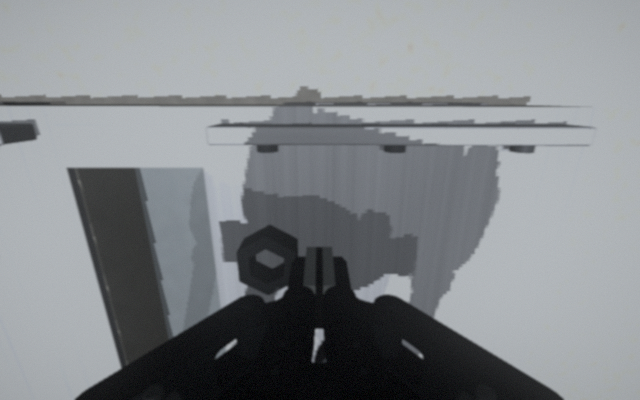

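Nut now at (268,260), in contact with the finger, ahead of the near slot edge; contact is well centred. Continue over the edge.

Emit:
{"api": "play_rows", "payload": {
  "plan": [
    [[1, 0.001, -0.01, 0, 0], [1, 0.001, -0.02, 0, 0], [1, 0.001, -0.03, 0, 0], [1, 0.001, -0.04, 0, 0], [1, 0.001, -0.05, 0, 0], [1, 0.001, -0.058, 0, 0], [1, 0.001, -0.064, 0, 0], [1, 0.001, -0.067, 0, 0], [1, 0.001, -0.067, 0, 0], [1, 0.001, -0.067, 0, 0]]
  ]
}}

```text
clock: 4.35
position: [0.6185, -0.0441, 0.0671]
ee_rot: [-0.02, 0.708, -0.02, -0.706]
contact_force: [0.5, 0.1, -0.6]
width: 0.0001
```

```bash
python3 - <<'E'
from h import *
s=manip.get_state();print(s['clock'],s['position'],s['contact_force'])
shot('wrist','w4')
E
```

```text
4.35 [ 0.61845864 -0.04407899  0.06713537] [ 0.46113429  0.13587775 -0.60246117]
```

View pics/w4.png

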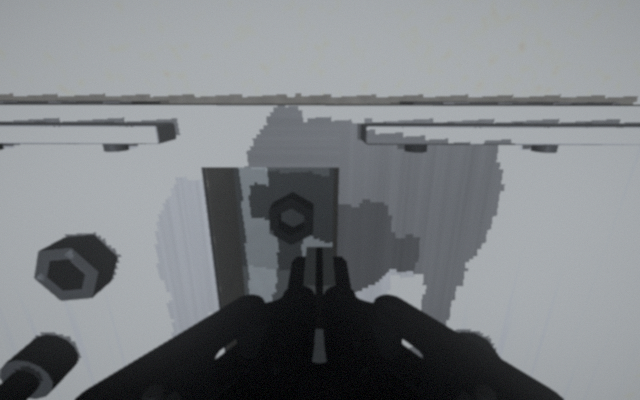

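```bash
python3 - <<'E'
from h import *
print(wpt(0,67,275,z=.076))
print(shift(bed(.068,.16,.13)),shift(bed(.068,.16,.067)),turn())
E
```

```text
(array([0.6233, 0.0846, 0.076 ]), array([0.0666, 0.1041]))
[-0.0626 -0.1848  0.001 ] [ 0.0004 -0.1847  0.0012] -0.06408874260822017
```

Emit:
{"api": "play_rows", "payload": {
  "plan": [
    [[1, -0.04, 0, 0, 0], [1, -0.065, -0.01, 0.001, 0], [1, -0.065, -0.055, 0.001, 0], [1, -0.065, -0.1, 0.001, 0], [1, -0.065, -0.145, 0.001, 0], [1, -0.065, -0.178, 0.001, 0], [1, -0.065, -0.187, 0.001, 0], [1, -0.05, -0.187, 0.001, 0], [1, -0.025, -0.187, 0.001, 0], [1, -0.008, -0.187, 0.001, 0], [1, 0, -0.187, 0.001, 0], [1, 0, -0.187, 0.001, 0]]
  ]
}}

```text
clock: 5.6
position: [0.6274, 0.1415, 0.0662]
ee_rot: [-0.021, 0.707, -0.02, -0.707]
contact_force: [0.1, 1.4, 0.0]
width: -0.0001
```

```bash
python3 - <<'E'
from h import *
s=manip.get_state();print(s['clock'],s['position'],s['contact_force'])
print(shift(bed(.067,.028,.067)),turn())
shot('wrist','w5')
E
```

```text
5.6 [0.62741559 0.14151612 0.06620293] [0.1075863  1.38344069 0.04219574]
[-0.0009  0.1332  0.0003] -0.11211161085194021
```

View pics/w5.png

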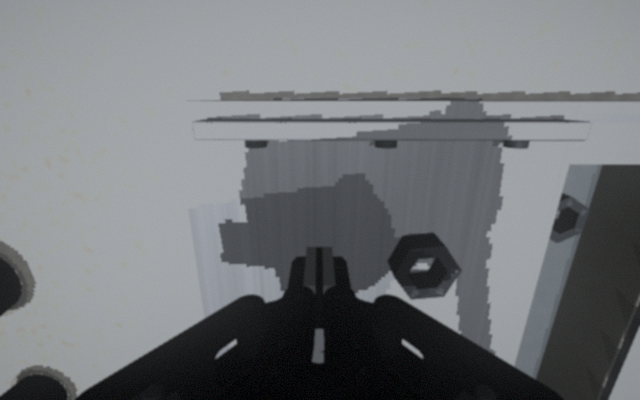

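Emit:
{"api": "play_rows", "payload": {
  "plan": [
    [[1, -0.001, 0.008, 0, 0], [1, -0.001, 0.018, 0, 0], [1, -0.001, 0.03, 0, 0], [1, -0.001, 0.042, 0, 0], [1, -0.001, 0.054, 0, 0], [1, -0.001, 0.066, 0, 0], [1, -0.001, 0.076, 0, 0], [1, -0.001, 0.082, 0, 0]]
  ]
}}

```text
clock: 6.45
position: [0.6243, 0.0594, 0.0695]
ee_rot: [-0.022, 0.709, -0.02, -0.705]
contact_force: [0.2, 4.8, 6.9]
width: 0.0002
```

```bash
python3 - <<'E'
from h import *
s=manip.get_state();print(s['clock'],s['position'],s['contact_force'])
print(shift(bed(.067,.028,.067)),turn())
shot('wrist','w6')
E
```

```text
6.45 [0.62434225 0.05940982 0.06949793] [0.16268584 4.76719176 6.88211881]
[0.0023 0.0511 0.0019] -0.1916889567719835
```

View pics/w6.png

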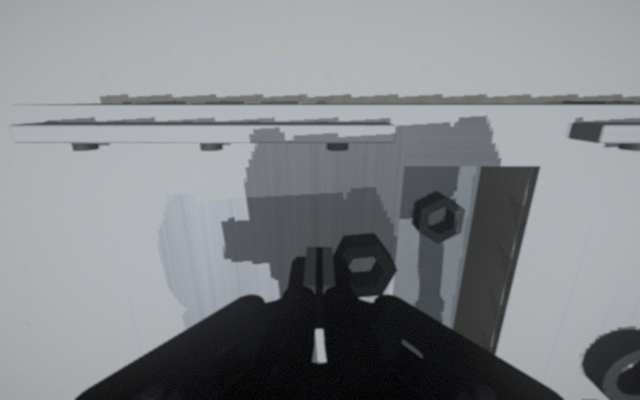

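Emit:
{"api": "play_rows", "payload": {
  "plan": [
    [[1, 0, 0.006, 0.001, 0.2], [1, 0, 0.014, 0.001, 0.2], [1, 0, 0.022, 0.001, 0.2], [1, 0, 0.03, 0.001, 0.2], [1, 0, 0.038, 0.001, 0.2], [1, 0, 0.046, 0.001, 0.2], [1, 0, 0.054, 0.001, 0.2], [1, 0, 0.056, 0.001, 0.2], [1, 0, 0.056, 0.001, 0.2], [1, 0, 0.056, 0.001, 0.2]]
  ]
}}

```text
clock: 7.5
position: [0.6198, 0.0028, 0.0691]
ee_rot: [-0.023, 0.708, -0.022, -0.705]
contact_force: [0.8, 0.4, 0.7]
width: -0.0001
```

```bash
python3 - <<'E'
from h import *
s=manip.get_state();print(s['clock'],s['position'],s['contact_force'])
shot('wrist','w7')
print(shift(bed(-.071,.16,.13)),shift(bed(-.071,.155,.068)),turn())
E
```

```text
7.5 [0.61983759 0.00276476 0.06913084] [0.75730626 0.4055483  0.68446719]
[-0.0612 -0.1367  0.1394] [ 0.0008 -0.1316  0.1397] -0.38957810923155023
```

View pics/w7.png

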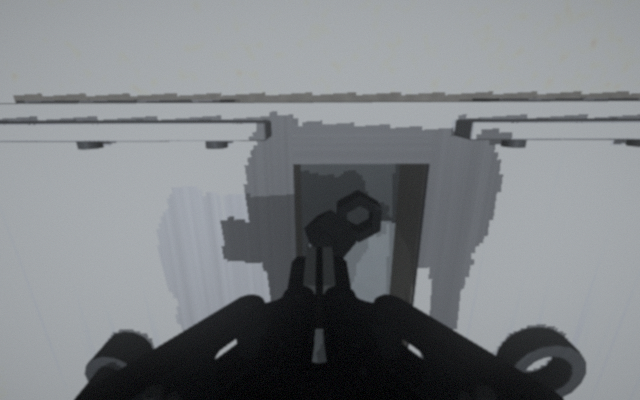

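Emit:
{"api": "play_rows", "payload": {
  "plan": [
    [[1, -0.04, 0, 0, 0], [1, -0.08, 0, 0, -0.4], [1, -0.095, 0, 0.03, -0.4], [1, -0.095, -0.03, 0.06, -0.4], [1, -0.095, -0.06, 0.09, -0.4], [1, -0.095, -0.09, 0.12, -0.4], [1, -0.095, -0.12, 0.139, -0.4], [1, -0.095, -0.135, 0.139, -0.4], [1, -0.095, -0.135, 0.139, -0.4]]
  ]
}}

```text
clock: 8.45
position: [0.4897, 0.148, 0.1643]
ee_rot: [-0.019, 0.709, -0.018, -0.705]
contact_force: [0.3, -0.5, -0.8]
width: -0.0003
```

```bash
python3 - <<'E'
from h import *
s=manip.get_state();print(s['clock'],s['position'],s['contact_force'])
im,d=shot('wrist','w8');shot('scene','s8')
print(shift(bed(-.071,.157,.068)),turn())
E
```

```text
8.45 [0.48967013 0.14804287 0.16426557] [ 0.32348928 -0.50456427 -0.81453639]
[0.0959 0.0012 0.0018] 0.07609971692021134
```

View pics/w8.png

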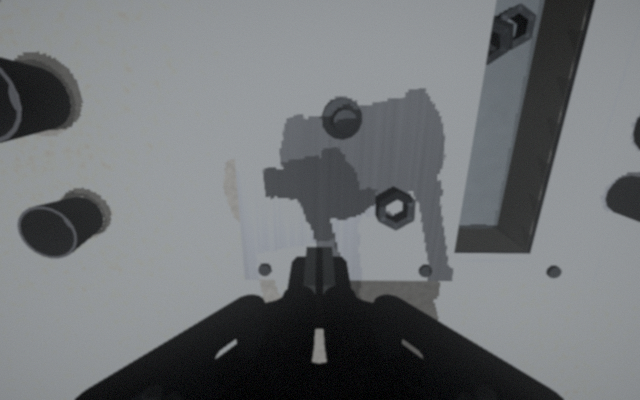

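View pics/s8.png

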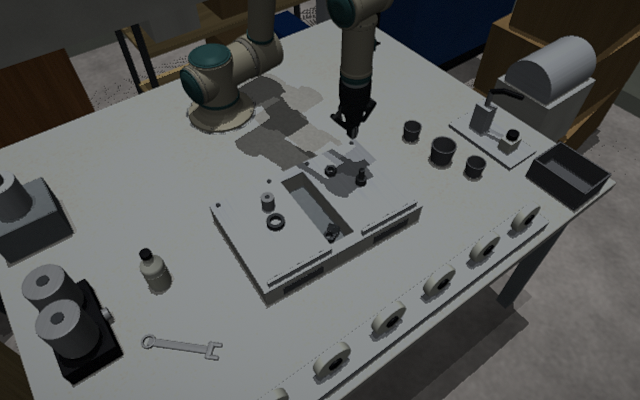

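```bash
python3 - <<'E'
from h import *
print(wpt(0,395,207,z=.076),wpt(0,342,118,z=.11),wpt(0,425,270,.06),wpt(0,456,251,.06))
E
```

```text
(array([0.4866, 0.084 , 0.076 ]), array([-0.0698,  0.096 ])) (array([0.561 , 0.1273, 0.11  ]), array([0.002 , 0.1434])) (array([0.4163, 0.0504, 0.06  ]), array([-0.1382,  0.0585])) (array([0.4347, 0.0232, 0.06  ]), array([-0.1183,  0.0323]))
```

Emit:
{"api": "play_rows", "payload": {
  "plan": [
    [[1, 0.04, 0.001, 0.001, 0], [1, 0.07, 0.001, 0.001, 0], [1, 0.088, 0.001, 0.001, 0], [1, 0.096, 0.001, 0.001, 0], [1, 0.096, 0.008, 0.001, 0], [1, 0.096, 0.018, 0.001, 0], [1, 0.096, 0.029, 0.001, 0], [1, 0.096, 0.04, 0.001, 0], [1, 0.096, 0.052, 0.001, 0], [1, 0.096, 0.064, 0.001, 0], [1, 0.096, 0.075, 0.001, 0]]
  ]
}}

```text
clock: 9.65
position: [0.4863, 0.0705, 0.0685]
ee_rot: [-0.02, 0.71, -0.019, -0.704]
contact_force: [0.6, 2.5, 3.0]
width: 0.0
```

```bash
python3 - <<'E'
from h import *
s=manip.get_state();print(s['clock'],s['position'],s['contact_force'])
im,d=shot('wrist','w9')
print(shift(bed(-.070,.024,.068)),turn())
E
```

```text
9.65 [0.48629118 0.07052343 0.06853652] [0.57499304 2.49693183 3.00467938]
[0.0003 0.0569 0.0004] 0.04504600094068678
```

View pics/w9.png

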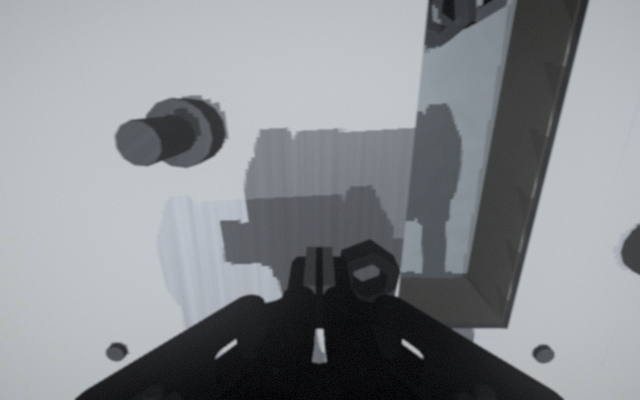

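Emit:
{"api": "play_rows", "payload": {
  "plan": [
    [[1, 0, 0.008, 0.001, 0], [1, 0, 0.016, 0.001, 0], [1, 0, 0.024, 0.001, 0], [1, 0, 0.032, 0.001, 0], [1, 0, 0.04, 0.001, 0], [1, 0, 0.048, 0.001, 0], [1, 0, 0.056, 0.001, 0], [1, 0, 0.06, 0.001, 0], [1, 0, 0.06, 0.001, 0], [1, 0, 0.06, 0.001, 0]]
  ]
}}

```text
clock: 10.7
position: [0.4816, 0.0091, 0.0682]
ee_rot: [-0.02, 0.709, -0.02, -0.704]
contact_force: [-0.3, 0.7, 0.0]
width: 0.0003
```

```bash
python3 - <<'E'
from h import *
s=manip.get_state();print(s['clock'],s['position'],s['contact_force'])
im,d=shot('wrist','w10')
print(shift(bed(-.070,.024,.2)),turn())
E
```

```text
10.7 [0.48160132 0.00909559 0.06822804] [-0.26754646  0.72122119  0.0095669 ]
[-0.1317 -0.003  -0.0015] 0.04212562142500076
```

View pics/w10.png

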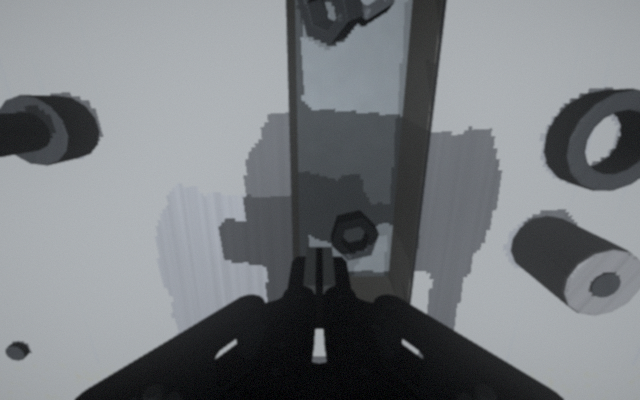

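Emit:
{"api": "play_rows", "payload": {
  "plan": [
    [[1, -0.04, 0, 0, 0], [1, -0.08, 0, 0, 0], [1, -0.12, 0, 0, 0], [1, -0.15, 0, -0.01, 0], [1, -0.15, 0, -0.01, 0], [1, -0.15, 0, -0.01, 0], [1, -0.15, 0, -0.01, 0]]
  ]
}}

```text
clock: 11.45
position: [0.4893, 0.0091, 0.217]
ee_rot: [-0.02, 0.708, -0.019, -0.706]
contact_force: [0.1, -0.9, 0.4]
width: 0.0002
```

```bash
python3 - <<'E'
from h import *
s=manip.get_state();print(s['clock'],s['position'],s['contact_force'])
im,d=shot('wrist','w11')
shot('scene','s11');shot('top','t11')
p=manip.camera_params('wrist');K=p['intrinsics'];M=np.array(p['mount']);s,P,R=tool()
vv,uu=np.mgrid[0:400,0:640]
C=np.stack([(uu-K[0,2])/K[0,0]*d,(vv-K[1,2])/K[1,1]*d,d],-1)
W=(C@M[:3,:3].T+M[:3,3])@R.T+P
np.save('pics/W11.npy',W)
E
```

```text
11.45 [0.48933271 0.00907823 0.21697121] [ 0.09091398 -0.88059317  0.38805997]
```

View pics/w11.png

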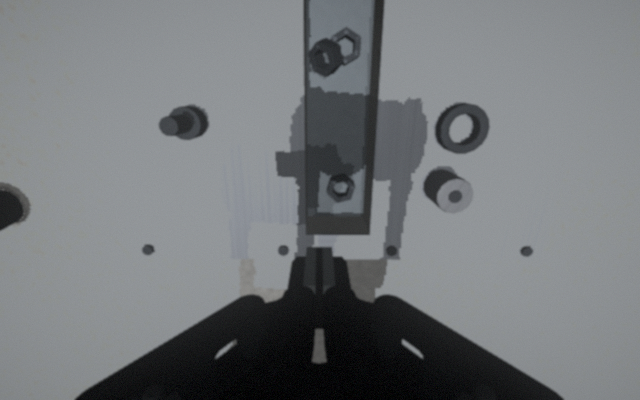

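View pics/s11.png

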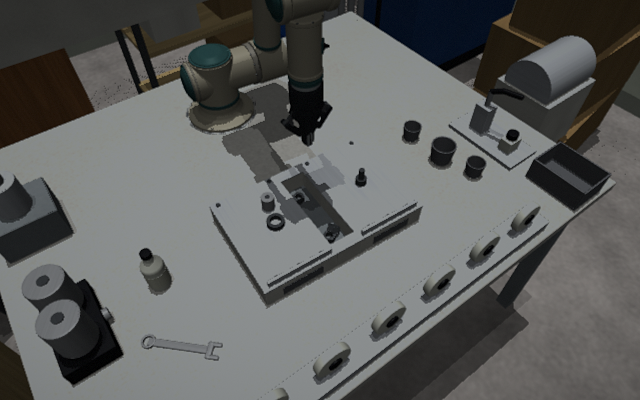

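```bash
python3 - <<'E'
from h import *
W=np.load('pics/W11.npy')
print('nut2',W[40:76:4,312:342:5,2].round(3)); print('nut1',W[30:62:5,346:360:3,2].round(3)); print('nut3',W[176:200:5,330:354:5,2].round(3))
a=np.load('pics/w11.npz')['im'][10:90,280:400,::-1];cv2.imwrite('pics/c11.png',cv2.resize(a,None,fx=6,fy=6,interpolation=cv2.INTER_CUBIC))
# others unmoved?
t1=np.load('pics/top1.npz')['im'].astype(int);t2=np.load('pics/t11.npz')['im'].astype(int)
for n,(u,v) in dict(screw=(275,211),collar=(368,218),roller=(363,239)).items():
    g=cv2.cvtColor(np.load('pics/t11.npz')['im'],cv2.COLOR_RGB2GRAY)
    w=g[v-12:v+13,u-12:u+13];m=(w<np.median(w)-18);ys,xs=np.nonzero(m);c,r=cv2.minEnclosingCircle(np.stack([xs,ys],1).astype(np.float32));print(n,np.array(c)+[u-12,v-12],r)
E
```

```text
nut2 [[0.004 0.002 0.027 0.024 0.02  0.014]
 [0.003 0.031 0.034 0.033 0.03  0.027]
 [0.023 0.028 0.032 0.037 0.034 0.031]
 [0.023 0.02  0.004 0.035 0.036 0.03 ]
 [0.02  0.016 0.011 0.033 0.036 0.03 ]
 [0.02  0.018 0.01  0.003 0.035 0.031]
 [0.015 0.016 0.014 0.012 0.033 0.032]
 [0.015 0.021 0.02  0.029 0.032 0.017]
 [0.003 0.018 0.022 0.026 0.018 0.005]]
nut1 [[0.018 0.02  0.002 0.005 0.004]
 [0.018 0.019 0.021 0.359 0.018]
 [0.004 0.005 0.011 0.02  0.018]
 [0.003 0.003 0.003 0.02  0.019]
 [0.003 0.003 0.004 0.02  0.019]
 [0.004 0.018 0.018 0.018 0.018]
 [0.019 0.02  0.006 0.003 0.002]]
nut3 [[0.005 0.011 0.017 0.02  0.004]
 [0.019 0.019 0.019 0.02  0.02 ]
 [0.019 0.002 0.003 0.004 0.018]
 [0.019 0.004 0.003 0.004 0.018]
 [0.018 0.021 0.02  0.019 0.019]]
screw [278.875 214.875] 11.490585327148438
collar [365.5 218. ] 10.30786418914795
roller [354.9000001 239.       ] 12.617944717407227
```

View pics/c11.png

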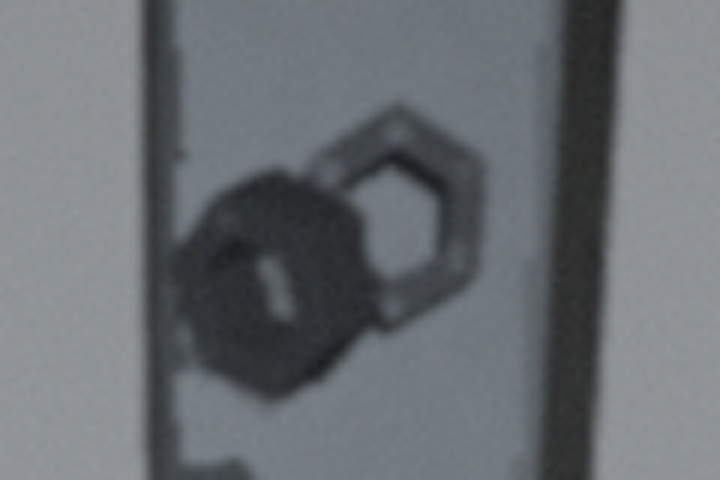

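View pics/t11.png

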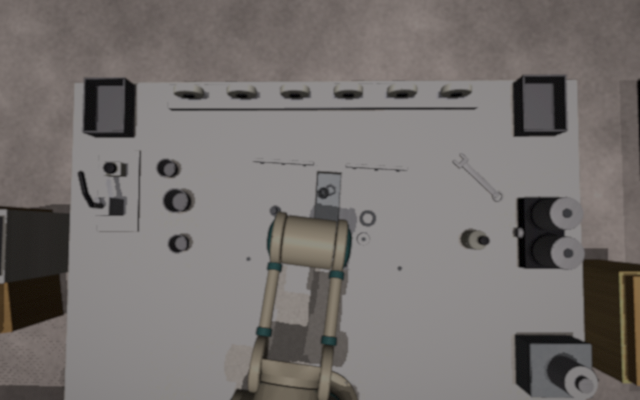

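Emit:
{"api": "play_rows", "payload": {
  "plan": [
    [[1, -0.03, 0, 0.03, 0], [1, -0.06, 0, 0.07, 0], [1, -0.08, 0, 0.11, 0], [1, -0.08, 0, 0.13, 0], [1, -0.08, 0, 0.13, 0], [1, -0.08, 0, 0.13, 0], [1, -0.08, 0, 0.13, 0]]
  ]
}}

```text
clock: 12.3
position: [0.3603, 0.0159, 0.2958]
ee_rot: [-0.02, 0.708, -0.019, -0.706]
contact_force: [0.6, -0.1, -0.1]
width: -0.0001
```

```bash
python3 - <<'E'
from h import *
s=manip.get_state();print(s['clock'],s['position'],s['contact_force'])
im,d=shot('top','t12');shot('scene','s12')
f=lambda n:cv2.cvtColor(np.load(f'pics/{n}.npz')['im'],cv2.COLOR_RGB2GRAY)
for cam,a,b,pts in (('top','top1','t12',dict(screw=(275,211),collar=(368,218),roller=(363,239),oil=(476,240),wrench=(478,178),cup=(178,200),cup2=(168,168),cup3=(180,243))),('scene','scene1','s12',dict(screw=(361,177),collar=(276,221),roller=(268,200),oil=(154,270),cup=(442,151)))):
    A=f(a);B=f(b)
    for n,(u,v) in pts.items():
        T=A[v-12:v+13,u-12:u+13];S=B[v-20:v+21,u-20:u+21];r=cv2.matchTemplate(S,T,cv2.TM_CCOEFF_NORMED);_,m,_,l=cv2.minMaxLoc(r);print(cam,n,np.array(l)-8,round(m,3))
cv2.imwrite('pics/c12.png',cv2.resize(im[150:275,240:415,::-1],None,fx=4.5,fy=4.5))
E
```

```text
12.3 [0.36028243 0.01594483 0.29578613] [ 0.64087865 -0.14717476 -0.08954916]
top screw [0 0] 1.0
top collar [0 0] 1.0
top roller [0 0] 0.997
top oil [0 0] 1.0
top wrench [0 0] 0.997
top cup [0 0] 1.0
top cup2 [0 0] 1.0
top cup3 [0 0] 1.0
scene screw [0 0] 1.0
scene collar [0 0] 1.0
scene roller [0 0] 0.908
scene oil [0 0] 1.0
scene cup [0 0] 0.999
```

View pics/c12.png

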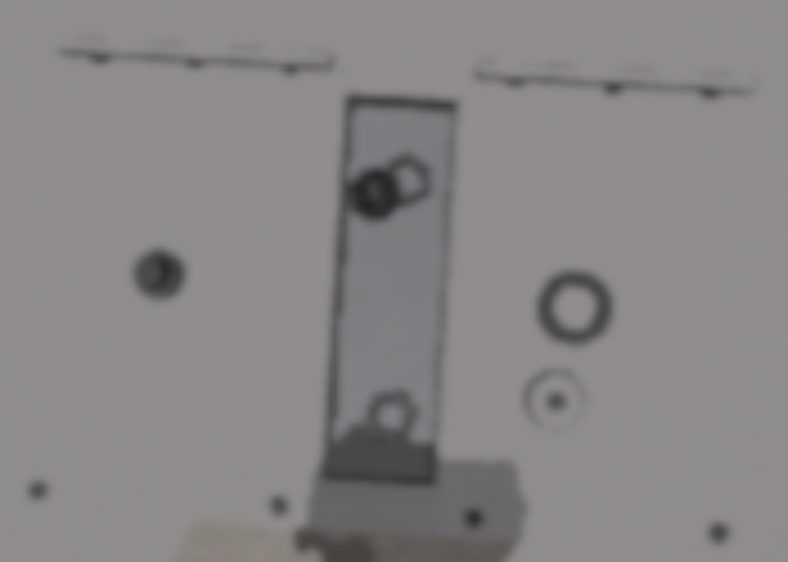

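All three nuts are down in the slot, and screw, collar, roller and the things on the table match their first pictures exactly. Handing in.

```bash
python3 -c "
from rig import manip
print(manip.sign_off())"
```

```text
the job is handed in; nothing more can be done
None
```

I swept all three hexagon nuts over the edge with closed fingertips, and all three now rest down inside the slot. I handed the job in at about 12.4 s, with the arm clear of everything.

- **Nuts:** Depth readings put the first and third flat on the slot floor, with their tops at about 19 mm. The second came to rest tilted against the first, near the far end of the slot. Its highest point is about 37 mm, so roughly 23 mm below the bed top. I left it there rather than reach in to nudge it.
- **Everything else:** The screw, collar, roller, oil bottle, wrench and cups showed zero pixel shift from the first pictures. Every match scored 0.997 or better except the roller in the scene view, which scored 0.908. I took that to be the changed shadow, since its top-view match was 0.997.
- **Forces:** The highest I read between moves was about 8 N, while pushing the second nut. The tool had also ridden up about 2 mm by then. Both were gone by the end of that push.

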